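# Load the free stirrer place and press its start button

## Robot

A 6-joint arm with a two-finger parallel gripper is mounted at the origin on a cart in front of the work surface, level with it; the furniture and walls round the work are solid. World frame = base frame: x ahead of the robot, y to its left, z up, the work surface at z = 0. Lengths are in m, angles in degrees, forces in N, time in s.
With the tool pointing down it reaches from about 0.325 to 1 m from the base axis. Payload 5.1 kg.
Tool frame: the origin (TCP) lies midway between the tips of the shut fingers; the grasp point (between the pads) lies 19 mm behind it; x points along the fingers, z is the direction in which the jaws open and shut, and the axes are right-handed (so a half turn about x gives the same grasp; the last joint's range is limited). The gripper opens to 85 mm and grips with 20 to 120 N. Pads are 22 mm wide; open, the fingers measure 114 mm over their backs; the gripper's body (76 mm by 85 mm) begins 54 mm behind the grasp point. The pads swing forward as they close: fully open they stand 13 mm farther back than shut.
Start: joints at [64.939, 7.093, 94.555, -0, 78.352, -4.733], TCP at [0.226, 0.609, 0.231] pointing down, gripper open.
Joint ranges: [-149.61, 149.61], [-58.7, 133.49], [1.44, 155.28], [-77.14, 257.14], [18.33, 153.61], [-166.67, 166.67]. Speed limits (degrees/s): [147.25, 147.25, 180, 180, 180, 180].

## Interface

Orientations are given as a 3x3 rotation matrix whose columns are the frame's x, y, z axes.
In Python, from workcell import manip gives the robot as it stands.
- The arm moves only by the shell command python3 -m crank 'ROWS' [FORCE]. ROWS is JSON, a list of rows, each a list of 5 numbers: the opening, from 0 (shut) to 1 (fully open), then the shift along the tool's x, y, z in m, then the turn about the tool's x in degrees. In form: [[hand, tx, ty, tz, yaw], ...]. A call has exactly 8 rows; each row is the pose to reach, as a shift and turn from the pose commanded when the call began, along the tool's axes at that moment; what a row does not reach only later rows make up. A row lasts 1/10 s, in which the tool goes at most 50 mm and 8.59 degrees, less where a joint would pass 70% of its speed; a pose out of reach is approached as far as the arm can. A call with a gripper value outside its range is refused whole. The fingers move at their own pace and stop on an object; FORCE is the grip in N (left out, the last holds). Time passes only in rows, so rows that repeat a pose let the fingers close, or fill a call up. It gives the time, the measured TCP pose, the force and the opening at its end, in the units of the state.
- manip.state(): the state, without advancing time (a new reading comes with each control period).
- manip.capture(name): name is "scene" or "side" or "wrist"; returns the picture (420x560x3 uint8, red, green, blue); there is no depth.
- manip.camera_model(name): a dict with "vfov" (degrees; the focal length in pixels is half the picture's height over the tangent of half this angle, whatever the lens; pixels are square), "cx", "cy" (the principal point, pixels), "origin" and "orientation" of the camera in the world. Camera axes: x right, y down, z forward; pixel columns grow to the right and rows downward; lengths in m; the calibration is good to about 2 mm. A picture is of the moment at which its call begins: read the wrist's pose just before it. camera_model takes no time and is no camera call; for the wrist camera it gives the pose at the moment of the call.
- manip.hand_in(): hands the job in, once; it reports no verdict.
The state is a dict: "clock": time; "joint_positions": joint angles; "dq": joint speeds; "joint_torque": joint torques, N m; "eef_pos": TCP position; "orientation": TCP orientation; "wrist_force": force on the tool from outside, world axes, zero at the start; "moment": the same for the moment, N m; "width": finger opening in m.
Only numpy, scipy, OpenCV 4.12 (cv2) and the standard library are available. Lean on these libraries where they do the work, as an engineer would, in place of code of your own. Each camera call takes 0.05 s, during which the arm holds its last target. There are 200 camera calls.

## Task

Stand the small brown bottle from the bench upright on the rubber mat of the free place of the three-place stirrer and let go of it; then start that place by pressing the button in front of it fully down for about a second and releasing it. Do not press a button before the bottle stands there, and leave the other two vessels and their buttons alone.

Things in the scene. Friction and masses are not known exactly. Their poses are not given: they have to be found in the camera images.
- brown_bottle: the bottle to be stirred: small round brown bottle with a white screw cap, 35 mm diameter, 70 mm tall in all, about 0.06 kg, loose, standing on the bench to the right of the stirrer at the start. Origin at the centre of its underside, z up along its axis. It may be gripped round the body or the cap
- stirrer3: three-place stirrer, a white box fixed to the bench, 200 mm deep, 336 mm wide. Rear deck 50 mm high (x = -35 to 95 mm) with three steel plates (86 mm diameter, tops at 52 mm), the places; front ledge 32 mm high (x = -105 to -35 mm) with three push buttons, each straight in front (-x) of its place. Origin at bench height under the unit; x away from the robot, y to its left, z up
- mat: black rubber disc, 64 mm diameter, 3 mm thick, fixed on the middle of the one free place, whichever that is in this run. Origin at the centre of its underside; the top is 3 mm above it (55 mm above the bench)
- tub: white lidded plastic tub, 71 mm diameter, 68 mm tall, standing on one of the other places; to be left alone. Origin at the centre of its underside
- clear_bottle: small clear bottle with a blue cap, 35 mm diameter, 70 mm tall, standing on the remaining place; to be left alone. Origin at the centre of its underside
- place_1 (a point): centre of the top of the left (+y) steel plate; the places are 108 mm apart
- place_2 (a point): centre of the top of the middle steel plate; the places are 108 mm apart
- place_3 (a point): centre of the top of the right (-y) steel plate; the places are 108 mm apart
- button_1_top (a point): centre of the top face of the left (+y) button's round grey cap, 28 mm diameter, in a flat black housing on the front ledge; it is pressed straight down, and this point moves with it. It lies 112 mm in front of the centre of place 1
- button_2_top (a point): centre of the top face of the middle button's round grey cap, 28 mm diameter, in a flat black housing on the front ledge; it is pressed straight down, and this point moves with it. It lies 112 mm in front of the centre of place 2
- button_3_top (a point): centre of the top face of the right (-y) button's round grey cap, 28 mm diameter, in a flat black housing on the front ledge; it is pressed straight down, and this point moves with it. It lies 112 mm in front of the centre of place 3
- button_1 (a joint): travel of the left (+y) button in m: 0 = released, 0.006 = fully down; its spring needs about 5 N at the bottom and pushes it back up
- button_2 (a joint): travel of the middle button in m: 0 = released, 0.006 = fully down; its spring needs about 5 N at the bottom and pushes it back up
- button_3 (a joint): travel of the right (-y) button in m: 0 = released, 0.006 = fully down; its spring needs about 5 N at the bottom and pushes it back up
Mind the look-alikes: they are no part of the job. Leave any orange look-alike of the brown_bottle alone.

How it is judged (in metres and radians):
On the way, in this order (a step that is already met when the one before it is completed fails the run):
1. the brown bottle stands upright on the rubber mat, let go (horizontal distance between brown_bottle and mat below 0.018 m and angle between brown_bottle's own z axis and vertical below 0.1 rad and z of brown_bottle in the frame of mat between -0.002 and 0.008 m and contact force between the fingers and brown_bottle below 0.1 N), for 0.3 s.
2. the button in front of the brown bottle's place is held fully down (at least 5.2 of its 6 mm) for half a second, with the bottle standing on the mat (all of step 1 and ((value of joint button_1 above 0.0052 m and horizontal distance between mat and place_1 below 0.03 m) or (value of joint button_2 above 0.0052 m and horizontal distance between mat and place_2 below 0.03 m) or (value of joint button_3 above 0.0052 m and horizontal distance between mat and place_3 below 0.03 m))), for 0.5 s.
At the end, for the whole second after the job is handed in: The brown bottle stands upright (within 0.1 rad) and at rest on the rubber mat of the free place, its axis within 18 mm of the mat's centre, and all three buttons are up again (within 1.5 mm) (all of step 1 and linear speed of brown_bottle below 0.02 m/s and value of joint each of button_1, button_2, button_3 below 0.0015 m); the robot touches nothing.
It fails at once if a button is pressed (more than 3 mm) while the brown bottle is not standing on its place ((value of joint button_1 above 0.003 m and distance between brown_bottle and place_1 above 0.035 m) or (value of joint button_2 above 0.003 m and distance between brown_bottle and place_2 above 0.035 m) or (value of joint button_3 above 0.003 m and distance between brown_bottle and place_3 above 0.035 m)).
It fails at once if the tub or the clear bottle is shifted by more than 20 mm or knocked over (distance of any of tub, clear_bottle from where it was at the start of the episode above 0.02 m or angle between any of tub, clear_bottle's own z axis and vertical above 0.3 rad).
It also fails if it takes over 48 s, if anything falls off the work surface, if the arm or the gripper's body presses on something with over 40 N, if the wrist force passes 120 N, or if a joint passes its speed limit or range.

## Working session

There is one attempt and no reset: what is moved stays moved. The work goes in short steps, Python scripts to look and compute and a shell command to move; the robot and the scene stay as the last step left them, time stands still between calls to the robot, and variables do not carry over. Pictures are saved under pics/ and viewed, about 8 in all and at most 12, crops included, and the job is handed in when it is done.

```bash
mkdir -p pics; cat > h.py <<'E'
import numpy as np, cv2
from workcell import manip
def cam(n):
    m=manip.camera_model(n); R=np.array(m["orientation"]); f=210/np.tan(np.radians(m["vfov"])/2)
    return R,np.array(m["origin"]),f,m["cx"],m["cy"]
def ray(c,u,v):
    R,o,f,cx,cy=c; d=R@np.array([(u-cx)/f,(v-cy)/f,1]); return o,d
def atz(c,u,v,z):
    o,d=ray(c,u,v); return o+d*(z-o[2])/d[2]
def proj(c,p):
    R,o,f,cx,cy=c; q=R.T@(np.array(p)-o); return q[:2]/q[2]*f+[cx,cy]
def tri(*l):
    A=np.zeros((3,3));b=np.zeros(3)
    for c,u,v in l:
        o,d=ray(c,u,v); d=d/np.linalg.norm(d); P=np.eye(3)-np.outer(d,d); A+=P;b+=P@o
    x=np.linalg.solve(A,b); return x,[np.round(proj(c,x)-[u,v],1) for c,u,v in l]
def save(im,n): cv2.imwrite(f"pics/{n}.png",im[:,:,::-1])
E
python3 - <<'E'
from h import *
s=manip.state(); print({k:np.round(v,3).tolist() for k,v in s.items()})
print(manip.camera_model("scene"),manip.camera_model("side"),manip.camera_model("wrist"))
a=manip.capture("scene");b=manip.capture("side");w=manip.capture("wrist")
np.savez("p0",a=a,b=b,w=w); save(a,"scene0");save(b,"side0");save(w,"wrist0")
E
```

```text
{'clock': 0.0, 'joint_positions': [64.939, 7.131, 94.635, -0.0, 78.351, -4.735], 'dq': [0.124, -0.037, -0.05, -0.057, -0.03, 0.045], 'joint_torque': [-0.002, -42.362, -36.545, -0.0, 0.007, -0.0], 'eef_pos': [0.226, 0.609, 0.23], 'orientation': [[-0.001, -0.938, 0.347], [-0.002, 0.347, 0.938], [-1.0, 0.0, -0.002]], 'wrist_force': [-0.069, 0.216, 0.161], 'moment': [-0.023, -0.04, -0.02], 'width': 0.086}
{'vfov': 42.18847763711771, 'cx': 275.17890579830544, 'cy': 206.88691044819407, 'origin': array([-0.23010954, -0.79457497,  0.79809262]), 'orientation': array([[ 0.75643019, -0.36708482,  0.54135211],
       [-0.65367839, -0.39547448,  0.64521663],
       [-0.02275828, -0.84193151, -0.53910425]])} {'vfov': 57.014794890530254, 'cx': 278.3041375872993, 'cy': 208.08366205461493, 'origin': array([ 0.18806892, -0.57569602,  0.49673858]), 'orientation': array([[ 0.89818998, -0.19928874,  0.39184023],
       [-0.43914834, -0.44748272,  0.77904297],
       [ 0.02008724, -0.87180457, -0.48944181]])} {'vfov': 65.71810697209547, 'cx': 280.39880086313025, 'cy': 212.61238238865613, 'origin': array([0.15860995, 0.63419051, 0.37393625]), 'orientation': array([[ 0.34814434,  0.9000127 ,  0.2622454 ],
       [ 0.937439  , -0.33367443, -0.09934533],
       [-0.00190747,  0.28042558, -0.95987387]])}
```

View pics/scene0.png

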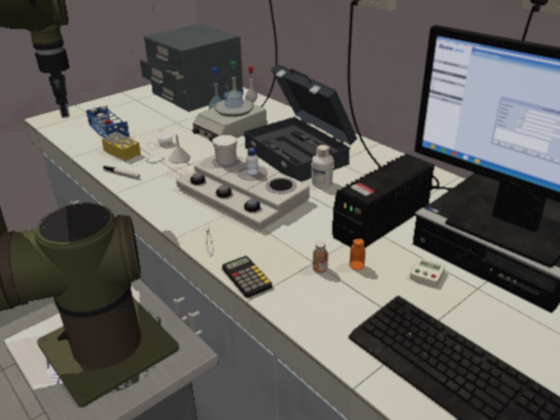

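View pics/side0.png

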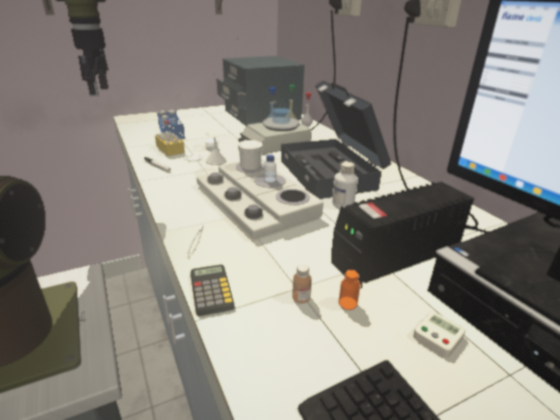

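Scene view: brown bottle with a whitish cap at (320,257), orange look-alike at (357,255), large white/grey bottle at (322,167). The mat is on the right place at (281,185), with the tub at (225,150) and the clear bottle at (253,162). In the side view the brown bottle is at (302,285), the orange one at (350,290), and the mat at (293,197). I choose the brown bottle and take one enlarged crop to check.

```bash
python3 - <<'E'
from h import *
p=np.load("p0.npz"); 
def crop(im,x,y,w,h): return cv2.resize(im[y:y+h,x:x+w],(400,300),interpolation=cv2.INTER_CUBIC)
a,b=p["a"],p["b"]
top=np.hstack([crop(a,290,225,100,75),crop(b,270,250,100,75)])   # x4
bot=np.hstack([crop(a,175,135,160,120),crop(b,190,140,160,120)]) # x2.5
save(np.vstack([top,bot]),"crop0")
E
```

```text
(no output)
```

View pics/crop0.png

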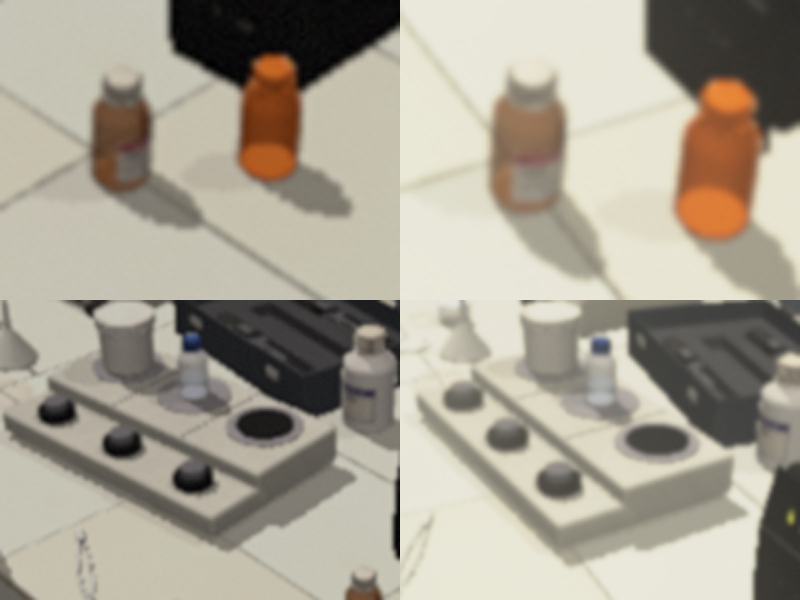

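The crop confirms the brown glass bottle with a white cap and label (left in both top crops). The orange one is uniformly orange. The mat is the black disc on the right-hand place, and its button is the rightmost one.

```bash
python3 - <<'E'
from h import *
a,b=cam("scene"),cam("side")
P={"cap":((320.7,244.2),(303.2,267.7)),"base":((320.2,269.5),(301.8,299)),"orange_base":((357,265.2),(348.3,303)),"mat":((281,185),(292.4,196)),
"btn3":((252.2,203),(253.4,210.5)),"btn1":((197.3,177.3),(215,177)),"clearcap":((251.6,150.5),(270,157)),"tubtop":((225,140),(250.3,145))}
for k,(p,q) in P.items():
    x,r=tri((a,*p),(b,*q)); print(k,x.round(3),r)
E
```

```text
cap [ 0.475 -0.109  0.07 ] [array([-0. , -0.2]), array([-0. ,  0.2])]
base [ 0.477 -0.107 -0.005] [array([-0., -0.]), array([0., 0.])]
orange_base [ 0.546 -0.158  0.001] [array([-0.1, -0.1]), array([0. , 0.2])]
mat [0.6   0.168 0.055] [array([ 0. , -0.2]), array([-0.1,  0.2])]
btn3 [0.492 0.159 0.045] [array([-0. ,  0.6]), array([ 0.2, -0.6])]
btn1 [0.468 0.377 0.043] [array([-0.,  0.]), array([ 0., -0.])]
clearcap [0.591 0.279 0.12 ] [array([-0.1,  0.3]), array([ 0.2, -0.3])]
tubtop [0.581 0.389 0.117] [array([-0.1,  0.3]), array([ 0.1, -0.2])]
```

View pics/wrist0.png

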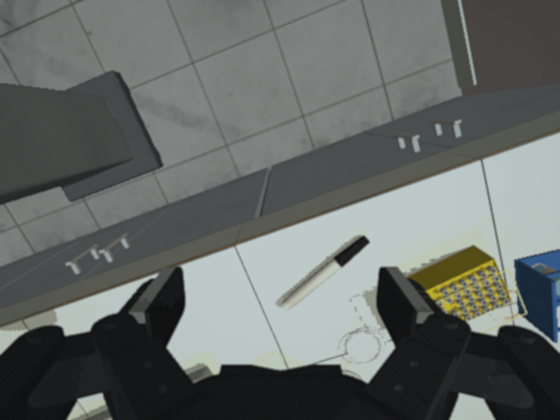

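Both views give consistent heights: cap 70 mm, mat 55 mm. The jaws can keep their present direction, since the orange bottle lies across them, so I move over the bottle.

```bash
python3 -m crank '[[1,0,-0.03,-0.036,0],[1,0,-0.06,-0.073,0],[1,0,-0.09,-0.11,0],[1,0,-0.12,-0.146,0],[1,0,-0.15,-0.183,0],[1,0,-0.18,-0.22,0],[1,0,-0.21,-0.256,0],[1,0,-0.24,-0.293,0]]' 30
python3 -m crank '[[1,0,-0.03,-0.036,0],[1,0,-0.06,-0.073,0],[1,0,-0.09,-0.11,0],[1,0,-0.12,-0.146,0],[1,0,-0.15,-0.183,0],[1,0,-0.18,-0.22,0],[1,0,-0.21,-0.256,0],[1,0,-0.243,-0.293,0]]'
python3 -m crank '[[1,0,0,0,0],[1,0,0,0,0],[1,0,0,0,0],[1,0,0,0,0],[1,0,0,0,0],[1,0,0,0,0],[1,0,0,0,0],[1,0,0,0,0]]'
python3 - <<'E'
from h import *
s=manip.state(); print(s["clock"],np.round(s["eef_pos"],4),np.round(s["orientation"],3).tolist(),np.round(s["joint_positions"],1))
c=cam("wrist");w=manip.capture("wrist"); save(w,"wrist1")
print(proj(c,[.476,-.108,.07]),proj(c,[.476,-.108,0]),proj(c,s["eef_pos"]))
np.savez("w1",R=c[0],o=c[1],k=c[2:],w=w)
E
```

```text
clock: 0.95
eef_pos: [0.3491, 0.2496, 0.2311]
orientation: [[0.0, -0.938, 0.347], [0.0, 0.347, 0.938], [-1.0, -0.0, 0.0]]
wrist_force: [0.7, 0.5, 0.7]
width: 0.0854
clock: 1.75
eef_pos: [0.4752, -0.1097, 0.2312]
orientation: [[0.0, -0.938, 0.348], [0.0, 0.348, 0.938], [-1.0, -0.0, 0.0]]
wrist_force: [1.7, 1.0, 0.7]
width: 0.0854
clock: 2.55
eef_pos: [0.4752, -0.1075, 0.2314]
orientation: [[0.0, -0.938, 0.347], [-0.0, 0.347, 0.938], [-1.0, -0.0, -0.0]]
wrist_force: [-1.0, -0.4, 0.6]
width: 0.0856
2.55 [ 0.4752 -0.1075  0.2314] [[0.0, -0.938, 0.347], [-0.0, 0.347, 0.938], [-1.0, -0.0, -0.0]] [-19.1 -14.1 114.8  -0.   79.3 -88.8]
[280.12271613 195.92828447] [280.16116367 182.08115486] [280.22241873 270.9041442 ]
```

View pics/wrist1.png

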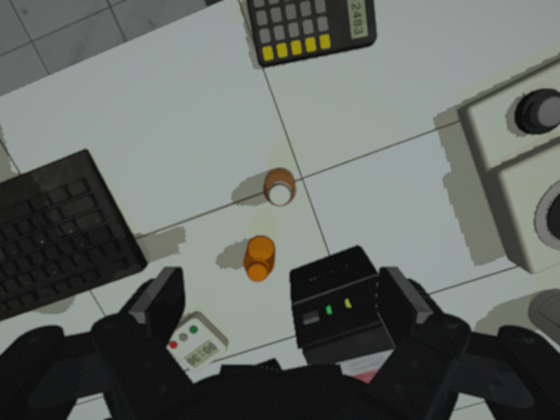

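The wrist view shows the brown bottle's cap at (280,194), against a prediction of (280,196). It is centred between the fingers, and the orange bottle at (260,258) is well clear. Next I descend and grip.

```bash
python3 -m crank '[[1,0.04,0,0,0],[1,0.08,0,0,0],[1,0.11,0,0,0],[1,0.14,0,0,0],[1,0.17,0,0,0],[1,0.19,0,0,0],[1,0.205,0,0,0],[1,0.216,0,0,0]]'
python3 -m crank '[[1,0,0,0,0],[1,0,0,0,0],[0.3,0,0,0,0],[0.2,0,0,0,0],[0.2,0,0,0,0],[0.2,0,0,0,0],[0.2,0,0,0,0],[0.2,0,0,0,0]]' 30
python3 -m crank '[[0.2,0,0,0,0],[0.2,0,0,0,0],[0.2,0,0,0,0],[0.2,0,0,0,0],[0.2,0,0,0,0],[0.2,0,0,0,0],[0.2,0,0,0,0],[0.2,0,0,0,0]]' 30
```

```text
clock: 3.4
eef_pos: [0.4746, -0.1076, 0.014]
orientation: [[-0.002, -0.938, 0.347], [0.001, 0.347, 0.938], [-1.0, 0.002, -0.0]]
wrist_force: [-0.1, 0.9, -0.1]
width: 0.0854
clock: 4.2
eef_pos: [0.4756, -0.108, 0.016]
orientation: [[0.001, -0.938, 0.347], [-0.0, 0.347, 0.938], [-1.0, -0.001, -0.0]]
wrist_force: [-1.4, -0.3, 3.0]
width: 0.0333
clock: 5.0
eef_pos: [0.4756, -0.108, 0.0159]
orientation: [[0.001, -0.938, 0.347], [-0.0, 0.347, 0.938], [-1.0, -0.001, -0.0]]
wrist_force: [-2.1, -0.0, 5.4]
width: 0.0333
```

```bash
python3 -m crank '[[0.2,-0.01,0,0,0],[0.2,-0.03,0,0,0],[0.2,-0.06,0,0,0],[0.2,-0.09,0,0,0],[0.2,-0.12,0,0,0],[0.2,-0.145,0,0,0],[0.2,-0.16,0,0,0],[0.2,-0.17,0,0,0]]'
python3 -m crank '[[0.2,0,-0.001,0.02,0],[0.2,0,-0.004,0.06,0],[0.2,0,-0.008,0.11,0],[0.2,0,-0.011,0.16,0],[0.2,0,-0.015,0.21,0],[0.2,0,-0.018,0.255,0],[0.2,0,-0.02,0.285,0],[0.2,0,-0.021,0.302,0]]'
python3 -m crank '[[0.2,0,0,0,0],[0.2,0,0,0,0],[0.2,0,0,0,0],[0.2,0,0,0,0],[0.2,0,0,0,0],[0.2,0,0,0,0],[0.2,0,0,0,0],[0.2,0,0,0,0]]'
python3 - <<'E'
from h import *
s=manip.state(); print(s["clock"],np.round(s["eef_pos"],4),s["width"])
c=cam("wrist");w=manip.capture("wrist"); b=manip.capture("side"); a=manip.capture("scene")
print("pred mat,btn",proj(c,[.6,.168,.055]),proj(c,[.489,.157,.045]),proj(c,[.591,.279,.12]))
np.savez("w2",R=c[0],o=c[1],k=c[2:],w=w)
r=lambda im,x,y,W,H:cv2.resize(im[y:y+H,x:x+W],(400,300),interpolation=cv2.INTER_CUBIC)
save(np.vstack([np.hstack([cv2.resize(w,(400,300)),r(w,140,0,280,210)]),np.hstack([r(b,190,100,160,120),r(a,200,100,160,120)])]),"hold")
E
```

```text
clock: 5.8
eef_pos: [0.4754, -0.1078, 0.1865]
orientation: [[0.001, -0.938, 0.347], [-0.0, 0.347, 0.938], [-1.0, -0.001, 0.0]]
wrist_force: [0.4, 0.2, -0.8]
width: 0.0336
clock: 6.6
eef_pos: [0.5995, 0.1703, 0.1836]
orientation: [[-0.003, -0.939, 0.345], [-0.0, 0.345, 0.939], [-1.0, 0.002, -0.001]]
wrist_force: [0.4, 0.4, -0.9]
width: 0.0338
clock: 7.4
eef_pos: [0.5998, 0.168, 0.1854]
orientation: [[0.0, -0.938, 0.348], [-0.0, 0.348, 0.938], [-1.0, -0.0, 0.0]]
wrist_force: [0.2, -0.0, -0.8]
width: 0.0337
7.4 [0.5998 0.168  0.1854] 0.033678221444883555
pred mat,btn [280.39708198 203.34954037] [220.28062206  81.18822084] [438.29059998 157.79557097]
```

View pics/hold.png

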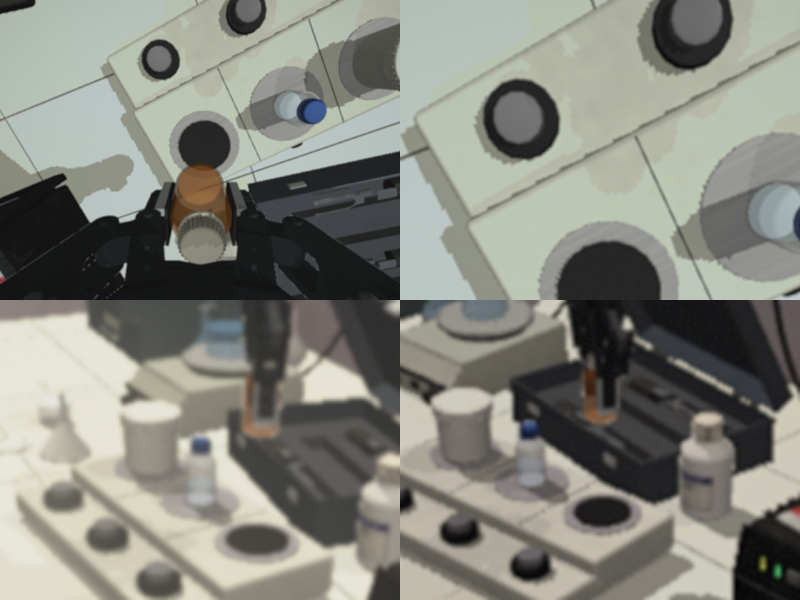

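The hold view shows the bottle gripped upright. In the wrist picture the mat is at about (286,203) and the button cap at about (222,82), both close to prediction. I check the centring in numbers.

```bash
python3 - <<'E'
from h import *
p=np.load("w2.npz"); w=p["w"]; c=(p["R"],p["o"],*p["k"])
g=cv2.cvtColor(w,cv2.COLOR_RGB2GRAY); hsv=cv2.cvtColor(w,cv2.COLOR_RGB2HSV)
m=(g<75).astype(np.uint8); m[225:]=0
n,l,st,ce=cv2.connectedComponentsWithStats(m)
for i in range(1,n):
    if st[i,4]>300: print(st[i],ce[i].round(1))
y,x=np.where(l==l[195,285]); k=y<222
pts=np.array([[r,x[y==r].min(),x[y==r].max()] for r in range(y.min(),220,6)]); print(pts.tolist())
o=((hsv[...,0]<18)&(hsv[...,1]>110)&(hsv[...,2]>70)).astype(np.uint8)
n,l2,st2,ce2=cv2.connectedComponentsWithStats(o); i=1+st2[1:,4].argmax(); print("bottle",st2[i],ce2[i])
for r in range(235,300,10):
    q=np.where(l2[r]==i)[0]; print(r,q.min() if len(q) else 0,q.max() if len(q) else 0,(q.min()+q.max())/2 if len(q) else 0)
s=manip.state()["eef_pos"]
print("pred bottle base/cap if centred",proj(c,s+[0,0,-.016]),proj(c,s+[0,0,.054]))
for u in [(286,203)]: print(atz(c,*u,.055))
print(atz(c,222,82,.045))
E
```

```text
[  0   0  49  19 669] [20.5  6.8]
[ 316    0   56   49 1333] [340.1  26.7]
[ 199   56   52   55 1290] [226.   84.4]
[ 495   66   65   60 2353] [522.8  97.1]
[416 138  37  35 452] [427.2 153.2]
[ 250  169   72   56 3370] [285.8 199.1]
[503 212  57  13 377] [539.8 220.2]
[[169, 281, 292], [175, 266, 306], [181, 259, 313], [187, 255, 317], [193, 253, 319], [199, 250, 321], [205, 251, 321], [211, 251, 320], [217, 254, 318]]
bottle [ 241  231   82   96 4471] [280.71147394 272.90896891]
235 265 295 280.0
245 254 305 279.5
255 250 309 279.5
265 249 310 279.5
275 246 313 279.5
285 246 316 281.0
295 243 322 282.5
pred bottle base/cap if centred [280.51284386 257.13952097] [280.63401159 345.2801724 ]
[0.60140586 0.17268638 0.055     ]
[0.49005498 0.15806908 0.045     ]
```

```bash
python3 -m crank '[[0.2,0.01,0,0.004,0],[0.2,0.03,0,0.004,0],[0.2,0.05,0,0.004,0],[0.2,0.07,0,0.004,0],[0.2,0.085,0,0.004,0],[0.2,0.097,0,0.004,0],[0.2,0.104,0,0.004,0],[0.2,0.108,0,0.004,0]]'
python3 -m crank '[[0.2,0.001,0,0,0],[0.2,0.002,0,0,0],[0.2,0.003,0,0,0],[0.2,0.004,0,0,0],[0.2,0.005,0,0,0],[0.2,0.006,0,0,0],[0.2,0.006,0,0,0],[0.2,0.006,0,0,0]]'
```

```text
clock: 8.35
eef_pos: [0.6011, 0.1719, 0.0767]
orientation: [[-0.0, -0.938, 0.347], [-0.0, 0.347, 0.938], [-1.0, 0.0, -0.0]]
wrist_force: [0.3, -1.1, -1.3]
width: 0.0333
clock: 9.15
eef_pos: [0.6012, 0.1719, 0.0713]
orientation: [[-0.0, -0.938, 0.347], [-0.0, 0.347, 0.938], [-1.0, 0.0, -0.0]]
wrist_force: [-1.0, 0.4, -0.4]
width: 0.0336
```

```bash
python3 -m crank '[[0.2,0.001,0,0,0],[0.2,0.001,0,0,0],[0.2,0.001,0,0,0],[0.5,0.001,0,0,0],[0.6,0.001,0,0,0],[0.8,0.001,0,0,0],[0.95,0.001,0,0,0],[0.95,0.001,0,0,0]]'
python3 -m crank '[[0.95,0,0,0,0],[0.95,0,0,0,0],[0.95,-0.01,0,0,0],[0.95,-0.03,0,0,0],[0.95,-0.06,0,0,0],[0.95,-0.09,0,0,0],[0.95,-0.11,0,0,0],[0.95,-0.12,0,0,0]]'
python3 - <<'E'
from h import *
b=manip.capture("side"); a=manip.capture("scene"); c=cam("wrist"); w=manip.capture("wrist")
s=manip.state(); print(s["eef_pos"],s["width"],proj(c,[.601,.172,.125]),proj(c,[.49,.158,.045]))
r=lambda im,x,y,W,H:cv2.resize(im[y:y+H,x:x+W],(400,300),interpolation=cv2.INTER_CUBIC)
save(np.vstack([np.hstack([cv2.resize(w,(400,300)),r(w,140,40,280,210)]),np.hstack([r(b,210,120,120,90),r(a,200,120,120,90)])]),"placed")
E
```

```text
clock: 9.95
eef_pos: [0.6011, 0.1718, 0.0702]
orientation: [[-0.0, -0.938, 0.347], [0.0, 0.347, 0.938], [-1.0, 0.0, -0.0]]
wrist_force: [-0.1, -0.1, -0.8]
width: 0.081
clock: 10.75
eef_pos: [0.6025, 0.1721, 0.1942]
orientation: [[0.005, -0.938, 0.347], [0.001, 0.347, 0.938], [-1.0, -0.004, 0.003]]
wrist_force: [0.2, -0.7, 0.9]
width: 0.0811
[0.60134137 0.17189553 0.19084669] 0.08115159142161292 [279.35178206 224.2975441 ] [217.29018087  81.07741321]
```

View pics/placed.png

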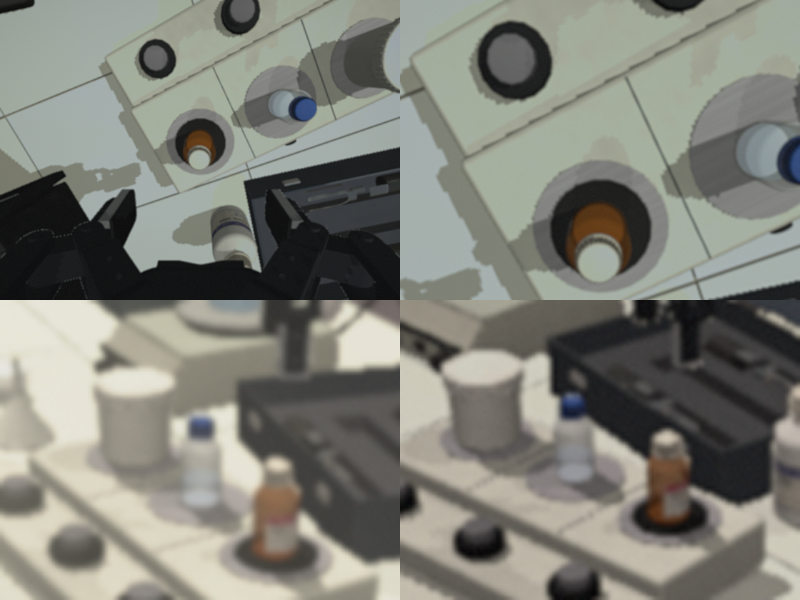

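The bottle stands upright and centred on the mat (cap at about (280,220) in the wrist view). Button 3's cap is at (217,81), as predicted for (0.490, 0.158). Next I shut the fingers and move over the button.

```bash
python3 -m crank '[[0.95,0,0.01,-0.005,0],[0.7,0,0.03,-0.015,0],[0.4,0,0.05,-0.026,0],[0,0,0.07,-0.036,0],[0,0,0.085,-0.044,0],[0,0,0.095,-0.049,0],[0,0,0.1,-0.052,0],[0,0,0.1,-0.052,0]]'
python3 -m crank '[[0,0.02,0,0,0],[0,0.05,0,0,0],[0,0.08,0,0,0],[0,0.1,0,0,0],[0,0.115,0,0,0],[0,0.125,0,0,0],[0,0.13,0,0,0],[0,0.13,0,0,0]]'
python3 - <<'E'
from h import *
c=cam("wrist"); w=manip.capture("wrist"); b=manip.capture("side")
s=manip.state(); print(s["eef_pos"],s["width"],s["wrist_force"],proj(c,[.49,.158,.045]),proj(c,s["eef_pos"]))
r=lambda im,x,y,W,H:cv2.resize(im[y:y+H,x:x+W],(400,300),interpolation=cv2.INTER_CUBIC)
save(np.hstack([r(w,140,150,280,210),r(b,200,150,120,90)]),"over")
E
```

```text
clock: 11.7
eef_pos: [0.4886, 0.1577, 0.1897]
orientation: [[-0.001, -0.938, 0.347], [-0.0, 0.347, 0.938], [-1.0, 0.001, -0.0]]
wrist_force: [-0.4, -1.0, 0.4]
width: 0.0003
clock: 12.5
eef_pos: [0.4895, 0.1578, 0.0602]
orientation: [[-0.0, -0.938, 0.347], [-0.0, 0.347, 0.938], [-1.0, 0.0, -0.0]]
wrist_force: [-1.1, 0.2, -0.4]
width: -0.0001
[0.49014922 0.15799619 0.06127028] -0.00014030434149826538 [-0.02529868 -0.39399086  0.0430552 ] [280.86086543 258.62686783] [281.00805087 272.89326984]
```

View pics/over.png

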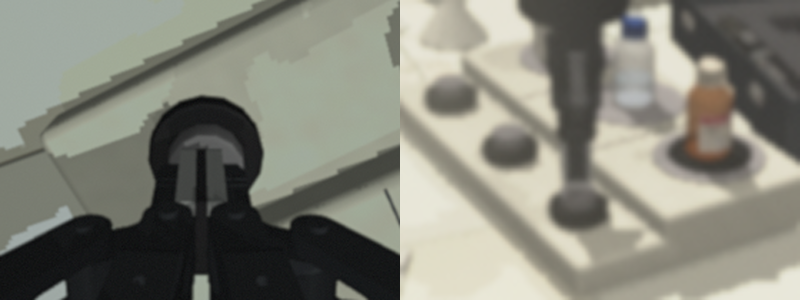

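The shut fingertips are centred over the right button's cap, and the bottle still stands. I feel downward for the cap.

```bash
python3 -m crank '[[0,0.004,0,0,0],[0,0.008,0,0,0],[0,0.011,0,0,0],[0,0.013,0,0,0],[0,0.015,0,0,0],[0,0.016,0,0,0],[0,0.017,0,0,0],[0,0.017,0,0,0]]'
python3 -m crank '[[0,0.0005,0,0,0],[0,0.001,0,0,0],[0,0.0015,0,0,0],[0,0.002,0,0,0],[0,0.0025,0,0,0],[0,0.003,0,0,0],[0,0.003,0,0,0],[0,0.003,0,0,0]]'
```

```text
clock: 13.4
eef_pos: [0.4904, 0.1581, 0.0476]
orientation: [[-0.0, -0.938, 0.347], [-0.0, 0.347, 0.938], [-1.0, 0.0, -0.0]]
wrist_force: [-11.6, -3.2, 26.9]
width: -0.0004
clock: 14.2
eef_pos: [0.4905, 0.1582, 0.0473]
orientation: [[-0.001, -0.938, 0.347], [-0.001, 0.347, 0.938], [-1.0, 0.001, -0.001]]
wrist_force: [-21.0, -5.2, 44.2]
width: 0.0002
```

Contact is firm earlier than expected (44 N at z = 0.047), so I look before going on.

```bash
python3 - <<'E'
from h import *
a=manip.capture("scene"); w=manip.capture("wrist"); b=manip.capture("side")
s=manip.state(); print(s["clock"],s["eef_pos"],s["wrist_force"],s["moment"],s["joint_torque"])
r=lambda im,x,y,W,H:cv2.resize(im[y:y+H,x:x+W],(400,300),interpolation=cv2.INTER_CUBIC)
save(np.vstack([np.hstack([r(w,140,150,280,210),r(b,200,150,120,90)]),np.hstack([r(a,200,130,120,90),r(a,220,160,72,54)])]),"press")
E
python3 -m crank '[[0,-0.001,0,0,0],[0,-0.002,0,0,0],[0,-0.003,0,0,0],[0,-0.004,0,0,0],[0,-0.005,0,0,0],[0,-0.005,0,0,0],[0,-0.005,0,0,0],[0,-0.005,0,0,0]]'
```

```text
14.35 [0.49052274 0.15814192 0.04732416] [-19.82751846  -4.11860075  44.52913592] [-0.79982157  3.46740786  0.04738312] [-8.00744332e-01 -1.32092920e+01 -2.19333369e+01  1.44836199e-01
 -5.70874974e+00 -1.86514328e-03]
clock: 15.15
eef_pos: [0.4902, 0.1581, 0.0479]
orientation: [[0.001, -0.938, 0.347], [0.0, 0.347, 0.938], [-1.0, -0.001, 0.0]]
wrist_force: [-4.6, -1.3, 15.5]
width: -0.0003
```

View pics/press.png

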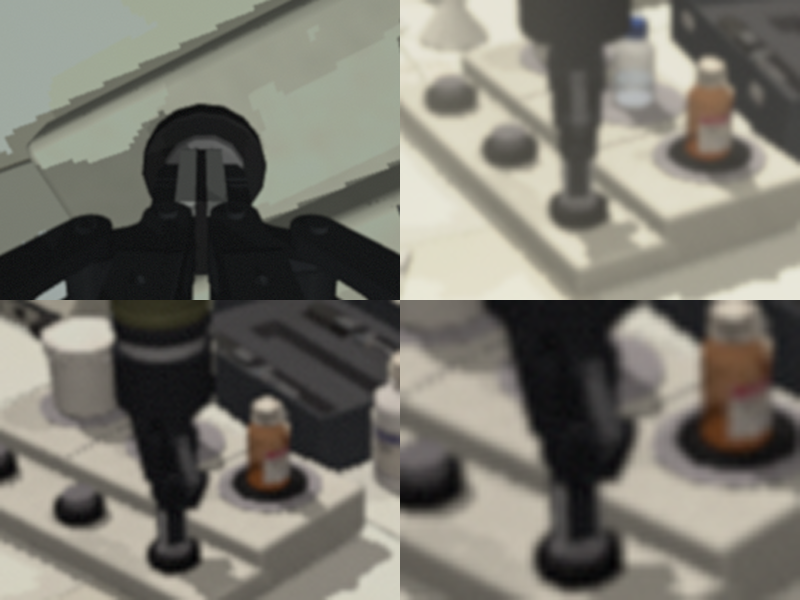

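The tool touches only the button, whose grey cap is flush in its housing. Compared with button 2 it is fully down, and the bottle is undisturbed. I release in stages to confirm the travel from the spring force.

```bash
for i in 1; do python3 -m crank '[[0,-0.001,0,0,0],[0,-0.002,0,0,0],[0,-0.003,0,0,0],[0,-0.003,0,0,0],[0,-0.003,0,0,0],[0,-0.003,0,0,0],[0,-0.003,0,0,0],[0,-0.003,0,0,0]]'; done | grep -v orient
python3 -m crank '[[0,-0.001,0,0,0],[0,-0.002,0,0,0],[0,-0.002,0,0,0],[0,-0.002,0,0,0],[0,-0.002,0,0,0],[0,-0.002,0,0,0],[0,-0.002,0,0,0],[0,-0.002,0,0,0]]' | grep -v orient
python3 -m crank '[[0,-0.001,0,0,0],[0,-0.002,0,0,0],[0,-0.002,0,0,0],[0,-0.002,0,0,0],[0,-0.002,0,0,0],[0,-0.002,0,0,0],[0,-0.002,0,0,0],[0,-0.002,0,0,0]]' | grep -v orient
```

```text
clock: 15.95
eef_pos: [0.4899, 0.1579, 0.0486]
wrist_force: [2.6, 0.3, 5.2]
width: 0.0004
clock: 16.75
eef_pos: [0.4892, 0.1578, 0.0502]
wrist_force: [2.0, 0.2, 3.6]
width: -0.0003
clock: 17.55
eef_pos: [0.4891, 0.1578, 0.0522]
wrist_force: [0.8, -0.9, 2.7]
width: -0.0
```

The forces fit: a hard stop at about 0.048 (15–44 N), then 5.2, 3.6 and 2.7 N on the way up. The cap was fully down for over 1.5 s. Now I retreat and check.

```bash
python3 -m crank '[[0,-0.005,0,0,0],[0,-0.02,0,0,0],[0,-0.05,0,0,0],[0,-0.08,0,0,0],[0,-0.11,0,0,0],[0,-0.13,0,0,0],[0,-0.145,0,0,0],[0,-0.15,0,0,0]]'
python3 -m crank '[[0,0,0,0,0],[0,0,0,0,0],[0,0,0,0,0],[0,0,0,0,0],[0,0,0,0,0],[0,0,0,0,0],[0,0,0,0,0],[0,0,0,0,0]]'
python3 - <<'E'
from h import *
b=manip.capture("side"); a=manip.capture("scene"); w=manip.capture("wrist"); print(manip.state()["wrist_force"])
r=lambda im,x,y,W,H:cv2.resize(im[y:y+H,x:x+W],(400,300),interpolation=cv2.INTER_CUBIC)
save(np.vstack([np.hstack([cv2.resize(w,(400,300)),r(b,190,130,160,120)]),np.hstack([r(a,175,130,160,120),r(a,215,160,80,60)])]),"end")
E
```

```text
clock: 18.35
eef_pos: [0.49, 0.158, 0.2047]
orientation: [[0.003, -0.938, 0.347], [0.001, 0.347, 0.938], [-1.0, -0.003, 0.002]]
wrist_force: [-0.6, 0.1, -0.4]
width: 0.0002
clock: 19.15
eef_pos: [0.4893, 0.1578, 0.2023]
orientation: [[-0.0, -0.938, 0.347], [-0.0, 0.347, 0.938], [-1.0, 0.0, -0.0]]
wrist_force: [0.4, 0.0, -0.1]
width: 0.0001
[-0.18485819 -0.01925621 -0.71031558]
```

View pics/end.png

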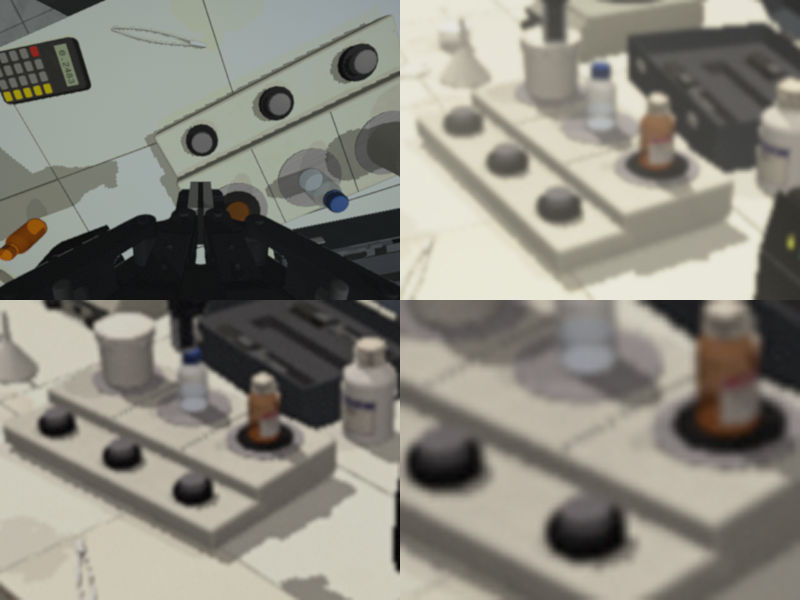

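The bottle stands upright on the mat, all three buttons are up, the other vessels have not moved, and the tool is clear. I hand in.

```bash
python3 -c "
from workcell import manip
print(manip.hand_in(), manip.state()['clock'])"
```

```text
the job is handed in; nothing more can be done
the job is handed in; nothing more can be done
```

The brown bottle stands upright and released on the mat of the right place (place 3). I then pressed button 3 with the shut fingers, released it and handed the job in at about 19 s of the 48 s allowed; no verdict is reported.

**Last checks:**
- **End state:** the final pictures show the bottle upright and near the middle of the mat. All three buttons are up, and the tub, clear bottle and orange look-alike are where they were. The wrist force was about 0 N and the arm was clear.
- **Press:** the button was at its hard stop for well over a second, and the spring force fell steadily as I let it up (5.2, 3.6, 2.7 N).

**What disagreed:**
- **Button height:** I measured the cap top at about 45 mm, but contact showed it nearer 54 mm. The fingertips therefore pressed the stop with up to about 45 N for a moment. That is below the 120 N wrist limit, and the pictures showed only the fingertips touching.
- **Mat position:** the close view put the mat about 5 mm from the first estimate, and I corrected for most of that before placing.

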